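# Load the last two D cells into a megaphone's sprung battery magazine

### The job

Load the two loose D cells from the cardboard tray into the battery magazine, one in each bay, upright with the nub up: push each one straight down between the two steel lips, against the contact spring, until the lips snap over its top and hold it. Press firmly but stop as you feel it bottom, so that the contact springs are not crushed, and leave the mug and the stapler where they stand.

Things in the scene. Friction and masses are not known exactly. Their poses are not given: they have to be found in the camera images.
- magazine: Battery magazine of the megaphone: grey plastic frame, 58 x 104 x 135 mm high (147 with lips), fixed upright on the desk. Origin: centre of underside, z up. Two square open-topped bays, 36 x 36 mm (1 mm clearance round a cell), side by side at y = +23 mm (left) and -23 mm (right). On each bay's +x and -x side stands a 12 mm wide steel lip; the y sides end flared at z = 126 mm.
- bay_left (a point): Centre of the left bay at the nominal height of the flat hook undersides (magazine z = 135 mm). Lips and spring of a bay are one clip-in insert of adjustable height: it is set up to 5 mm higher or lower than nominal (not measured). Closed hooks leave 27 mm between them along x; their ramps widen to 38 mm, 12 mm higher. Pushing a cell in takes about 6 N to spread them, then 1.5 N of friction.
- bay_right (a point): Centre of the right bay, likewise. In both: the lower cell already there stands on the contact spring. The new cell meets it when its shoulder is 8 mm above the hook undersides; it pushes back with 3 N, then 0.5 N per mm. The hooks snap over the shoulder once it is below them (about 8 N in all); the spring is solid 1.6 mm further down, and more than 20 N on it crushes it.
- cell_a: New D cell: 34 mm diameter, 60 mm from underside to top shoulder, a 9.6 mm wide nub 1.5 mm higher in the middle of the top; about 0.14 kg; grey jacket with a dark band, steel ends. Origin: centre of its underside, z towards the nub. Stands loose, nub up, in the tray. The two cells are alike and either may go in either bay.
- cell_b: The other new D cell, the same.
- cell_a_top (a point): Centre of cell_a's top shoulder, 60 mm above its underside (the nub is 1.5 mm higher).
- cell_b_top (a point): Centre of cell_b's top shoulder, likewise.
- cell_tray: Low cardboard tray fixed on the desk, 112 x 170 mm (x, y), rim 20 mm high, floor 6 mm thick. Origin: centre of its underside. The D cells stand near x = -20 mm, y = +42 and -42 mm in its frame, an 18 mm high divider between them at y = 0; five much thinner AA cells, top at 56 mm, stand fixed along x = +36 mm and are not for this magazine.
- mug: Ceramic mug, 92 x 127 x 95 mm, on a coaster at the near left. Origin: centre of its underside.
- stapler: Desk stapler, 145 x 36 x 56 mm, at the back left. Origin: centre of its underside.
Mind the look-alikes: they are no part of the job. Leave any purple look-alike of the cell_a alone.

How it is judged:
On the way:
1. one new cell is home: upright in a bay, held down by its lips ((((distance between cell_a_top and hook_left_far below 0.0195 m and distance between cell_a_top and hook_left_near below 0.0195 m and angle between cell_a's own z axis and vertical below 0.07 rad) or (distance between cell_a_top and hook_right_far below 0.0195 m and distance between cell_a_top and hook_right_near below 0.0195 m and angle between cell_a's own z axis and vertical below 0.07 rad)) or ((distance between cell_b_top and hook_left_far below 0.0195 m and distance between cell_b_top and hook_left_near below 0.0195 m and angle between cell_b's own z axis and vertical below 0.07 rad) or (distance between cell_b_top and hook_right_far below 0.0195 m and distance between cell_b_top and hook_right_near below 0.0195 m and angle between cell_b's own z axis and vertical below 0.07 rad)))), for 0.2 s.
At the end, for the whole second after the job is handed in: One new cell is held home in each bay and at rest: nub up within 0.07 rad of vertical, both hooks of the bay closed over it (the centre of its shoulder within 19.5 mm of the middle of each hook; it is 17.3 mm when the hooks are closed flat on the shoulder, and over 20.5 mm while they are spread) ((((distance between cell_a_top and hook_left_far below 0.0195 m and distance between cell_a_top and hook_left_near below 0.0195 m and angle between cell_a's own z axis and vertical below 0.07 rad) and (distance between cell_b_top and hook_right_far below 0.0195 m and distance between cell_b_top and hook_right_near below 0.0195 m and angle between cell_b's own z axis and vertical below 0.07 rad)) or ((distance between cell_a_top and hook_right_far below 0.0195 m and distance between cell_a_top and hook_right_near below 0.0195 m and angle between cell_a's own z axis and vertical below 0.07 rad) and (distance between cell_b_top and hook_left_far below 0.0195 m and distance between cell_b_top and hook_left_near below 0.0195 m and angle between cell_b's own z axis and vertical below 0.07 rad))) and linear speed of each of cell_a, cell_b below 0.01 m/s); the robot touches nothing.
It fails at once if more than 20 N is pressed onto the nub of the lower cell in a bay: its contact spring is crushed (contact force between any of lower_cell_nub_left, lower_cell_nub_right and anything else above 20 N).
It fails at once if the mug or the stapler is shifted by more than 30 mm (distance of any of mug, stapler from where it was at the start of the episode above 0.03 m).
It also fails if it takes over 69 s, if anything falls off the work surface, if the arm or the gripper's body presses on something with over 40 N, if the wrist force passes 120 N, or if a joint passes its speed limit or range.

### The arm

A 6-joint arm with a two-finger parallel gripper is mounted at the origin on a cart in front of the work surface, level with it; the furniture and walls round the work are solid. World frame = base frame: x ahead of the robot, y to its left, z up, the work surface at z = 0. Lengths are in m, angles in rad, forces in N, time in s.
With the tool pointing down it reaches from about 0.35 to 0.85 m from the base axis. Payload 8.1 kg.
Tool frame: the origin (TCP) lies on the mounting face of the last link; the fingertips stand 186 mm ahead of it and the grasp point (between the pads) lies 167 mm ahead of it; z points along the fingers, y is the line along which they close (so a half turn about z gives the same grasp; the last joint's range is limited). The gripper opens to 93 mm and grips with 3 to 60 N. Pads are 15 mm wide; open, the fingers measure 128 mm over their backs; the gripper's body (75 mm by 188 mm) begins 65 mm behind the grasp point.
Start: joints at [-0.085, 0.13, 1.488, -0, 1.523, -0.085], TCP at [0.6, 0, 0.405] pointing down, gripper open.
Joint ranges: [-2.96, 2.96], [-0.89, 2.26], [0.02, 2.5], [-1.34, 4.48], [0, 2.73], [-2.66, 2.66]. Speed limits (rad/s): [2.39, 2.39, 2.79, 3.14, 3.14, 3.14].

### API

Orientations are given as a rotation vector (axis times angle).
In Python, from plant import * gives the robot as it stands. The module is installed in compiled form; this text tells all that it offers.
- The arm moves only by the tool arm_command, never from a script. Its argument "increments" is a list of rows, each a list of 6 numbers: the shift along the tool's x, y, z in units of 0.2 m (1.0 is 0.2 m), then the turn, a rotation vector about the tool's x, y, z in units of pi rad (1.0 is pi rad). A call has exactly 5 rows; each row is the pose to reach, as a shift and turn from the pose commanded when the call began, along the tool's axes at that moment, turning the shorter way round; what a row does not reach only later rows make up. A row lasts 1/8 s, in which the tool goes at most 62.5 mm and 10.7 degrees, less where a joint would pass 70% of its speed; a pose out of reach is approached as far as the arm can. A call with a number of a shift or a turn outside -1 to 1 is refused whole. A call with a gripper value outside its range is refused whole. "fingers" is the closure, from -1 (fully open) to 1 (shut), set as the call begins (left out, the last holds). The fingers move at their own pace and stop on an object; "force" is the grip in N (left out, the last holds). Time passes only in rows, so rows that repeat a pose let the fingers close, or fill a call up. It gives the time, the measured TCP pose, the force, the opening and the grip force at its end, in the units of the state.
- read_state(): the state, without advancing time (a new reading comes with each control period).
- read_camera(name): name is "scene" or "side" or "wrist"; returns a dict with "image" (384x512x3 uint8, red, green, blue), "fx", "fy", "cx", "cy" (pixels), "T" (4x4, takes a point from camera to world coordinates). Camera axes: x right, y down, z forward; pixel columns grow to the right and rows downward; lengths in m; the calibration is good to about 2 mm. The wrist camera is an equidistant fisheye: a pixel r from the principal point sees the ray r / f radians off the axis. A picture is of the moment at which its call begins. There is no depth.
- close_job(): hands the job in; it is judged then, once.
The state is a dict: "t": time; "q": joint angles; "dq": joint speeds; "joint_torque": joint torques, N m; "tool_pos": TCP position; "orientation": TCP orientation; "force": force on the tool from outside, world axes, zero at the start; "wrist_torque": the same for the moment, N m; "opening": finger opening in m; "gripper_force": force on a finger pad.
Only numpy, scipy, OpenCV 4.12 (cv2) and the standard library are available. Lean on these libraries where they do the work, as an engineer would, in place of code of your own. Each camera call takes 0.05 s, during which the arm holds its last target. There are 200 camera calls.

## Working session

There is one attempt and no reset: what is moved stays moved. The work goes in short steps, Python scripts to look and compute and a tool call to move; the robot and the scene stay as the last step left them, time stands still between calls to the robot, and variables do not carry over. Pictures are saved under pics/ and viewed, at most 10 in all, crops included, and the job is handed in when it is done.

Besides the shell and the picture viewer there is one more tool, called after "Request:" as a command line: name --pt "numbers of a row" for each row, then --argument value for the rest. arm_command: Moves the arm, as the interface text tells. Shifts and turns lie within -1 to 1; 1 stands for 0.2 m of shift or pi rad of turn. Its arguments: {"type":"object","properties":{"increments":{"type":"array","items":{"type":"array","items":{"type":"number","minimum":-1,"maximum":1}}},"fingers":{"type":"number"},"force":{"type":"number"}},"required":["increments"]}

```bash
mkdir -p pics; python3 - <<'E'
from plant import *
import cv2,numpy as np
np.set_printoptions(precision=4,suppress=True)
for n in ["scene","side","wrist"]:
    c=read_camera(n); cv2.imwrite(f"pics/{n}0.png",c["image"][:,:,::-1])
    print(n,c["fx"],c["fy"],c["cx"],c["cy"]);print(c["T"])
    np.savez(f"{n}0.npz",**c)
s=read_state();print(s)
a=[cv2.imread(f"pics/{n}0.png") for n in ["scene","side"]]
cv2.imwrite("pics/both.png",cv2.resize(a[0],(800,600),interpolation=cv2.INTER_CUBIC))
cv2.imwrite("pics/side0b.png",cv2.resize(a[1],(800,600),interpolation=cv2.INTER_CUBIC))
E
```

```text
scene 435.0269253343203 435.0269253343203 256.53892519015227 189.16185797414107
[[ 0.8381 -0.4281  0.3381  0.1406]
 [-0.5453 -0.6411  0.54   -0.6002]
 [-0.0145 -0.637  -0.7707  0.9647]
 [ 0.      0.      0.      1.    ]]
side 394.2210651201837 394.2210651201837 255.16089355539327 189.8573965810418
[[ 0.9141 -0.1836  0.3617  0.0717]
 [-0.4054 -0.3896  0.8269 -1.0173]
 [-0.0109 -0.9025 -0.4306  0.6432]
 [ 0.      0.      0.      1.    ]]
wrist 297.3186396354542 297.3186396354542 252.13983541066182 189.90720999378337
[[ 1.      0.0005 -0.0012  0.5995]
 [ 0.0001 -0.9542 -0.299   0.0848]
 [-0.0013  0.299  -0.9542  0.3833]
 [ 0.      0.      0.      1.    ]]
{'t': 0.15, 'q': array([-0.0854,  0.131 ,  1.489 , -0.    ,  1.523 , -0.0854]), 'dq': array([ 0.0004, -0.0021, -0.0018, -0.    ,  0.0004, -0.0002]), 'joint_torque': array([  0.0001, -56.0474, -49.2334,   0.0768,   0.0306,  -0.0001]), 'tool_pos': array([0.5998, 0.    , 0.4039]), 'orientation': array([-2.2206, -2.2206,  0.0015]), 'force': array([0.4007, 0.5486, 0.3742]), 'wrist_torque': array([-0.0032, -0.005 , -0.0008]), 'gripper_force': 0.0, 'opening': 0.0933256441681934}
```

View pics/both.png

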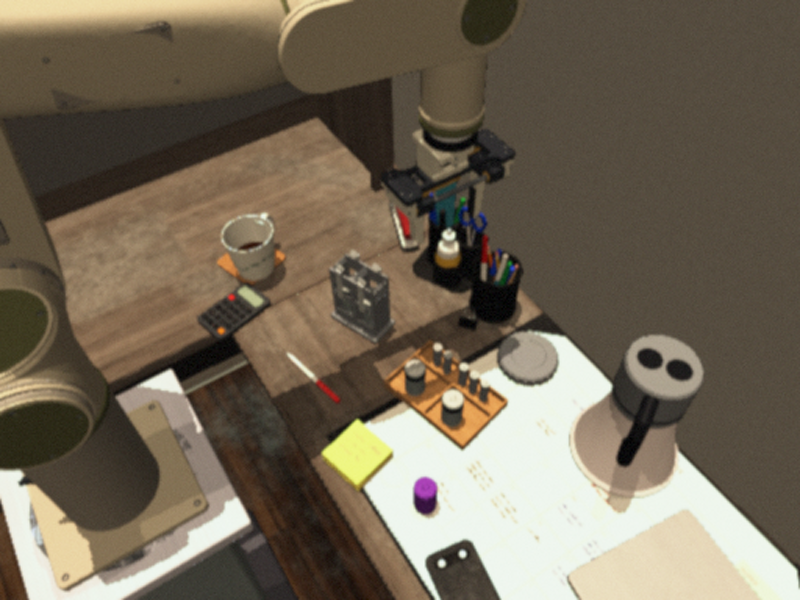

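View pics/side0b.png

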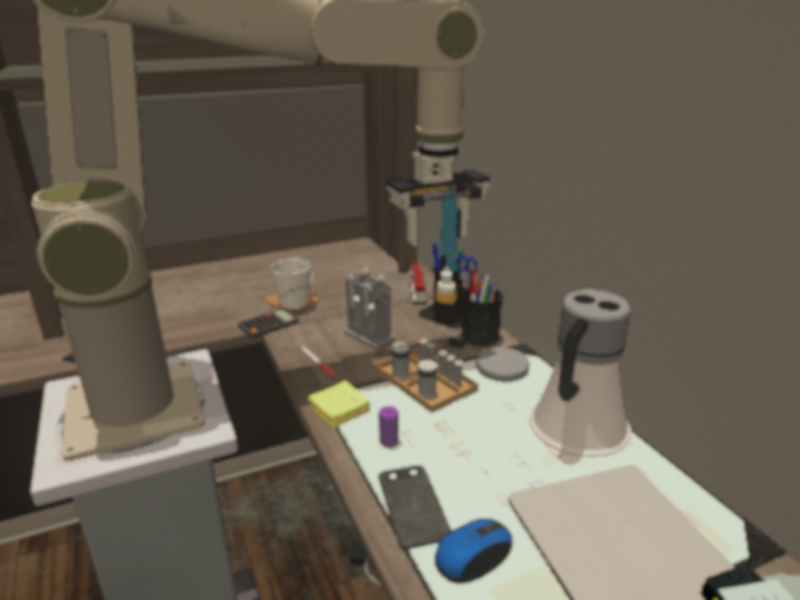

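View pics/wrist0.png

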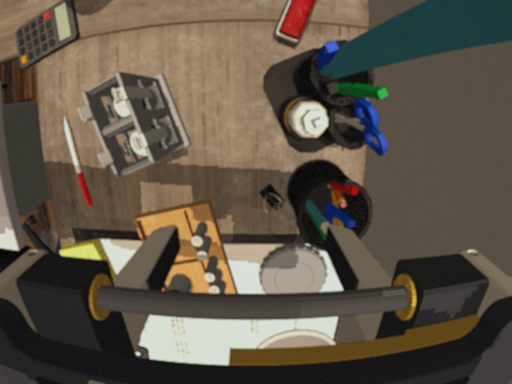

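The pictures show three things that could be taken for a D cell:
- the two grey D cells in the tray, at scene pixels (415,373) and (452,403) in the 800x600 view
- the purple look-alike at (425,495), which I leave alone
- the five thin AA cells at about (460,370)

I choose the two grey cells. The magazine is at (362,297). Next is a close crop to check the choice and measure.

```bash
python3 - <<'E'
import cv2,numpy as np
s=cv2.imread("pics/scene0.png")[155:290,200:330]
w=cv2.imread("pics/wrist0.png")[60:190,70:200]
S=cv2.resize(s,None,fx=4.4,fy=4.4,interpolation=cv2.INTER_CUBIC)
for k in range(200,330,10): cv2.putText(S,str(k),(int((k-200)*4.4),8),0,.3,(0,255,255)); cv2.line(S,(int((k-200+.5)*4.4),10),(int((k-200+.5)*4.4),16),(0,255,255))
for k in range(160,290,10): cv2.putText(S,str(k),(0,int((k-155)*4.4)+6),0,.3,(0,255,255))
cv2.imwrite("pics/c1.png",S)
W=cv2.resize(w,None,fx=4.6,fy=4.6,interpolation=cv2.INTER_CUBIC)
for k in range(70,200,10): cv2.putText(W,str(k),(int((k-70)*4.6),8),0,.3,(0,255,255))
for k in range(70,190,10): cv2.putText(W,str(k),(0,int((k-60)*4.6)+6),0,.3,(0,255,255))
cv2.imwrite("pics/c2.png",W)
E
```

```text
(no output)
```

View pics/c1.png

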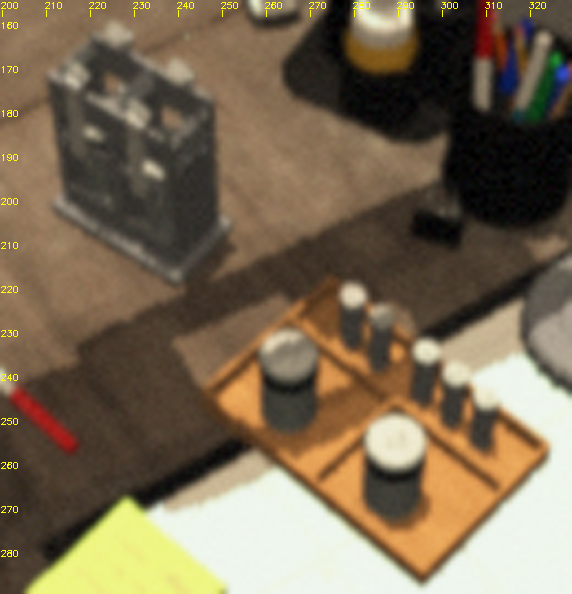

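View pics/c2.png

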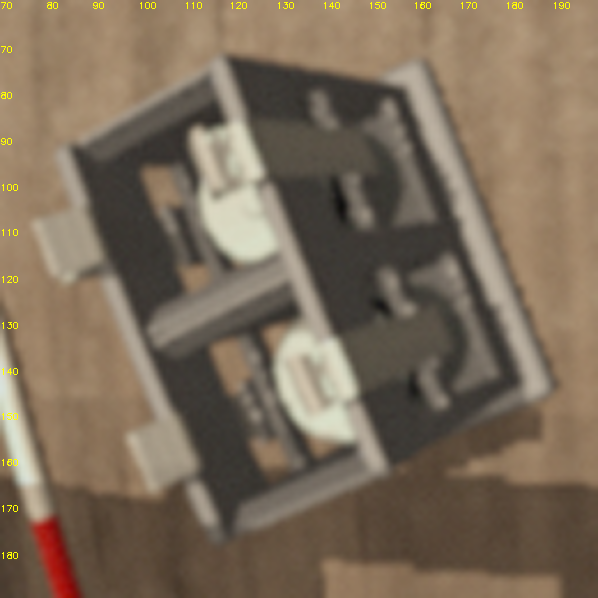

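The close crop confirms the two grey D cells at raw scene pixels (265.5,235) and (290,255). The magazine has a base flange, and I can see its lips in the wrist crop.

```bash
cat > h.py <<'E'
import numpy as np,cv2
from scipy.spatial.transform import Rotation as R
np.set_printoptions(precision=4,suppress=True)
def ray(c,u,v,fish):
    x,y=(u-c["cx"])/c["fx"],(v-c["cy"])/c["fy"]
    if fish:
        r=np.hypot(x,y);d=np.array([x/r*np.sin(r),y/r*np.sin(r),np.cos(r)])
    else: d=np.array([x,y,1.])
    return c["T"][:3,:3]@d,c["T"][:3,3]
def atz(c,u,v,z,fish=False):
    d,o=ray(c,u,v,fish);return o+d*(z-o[2])/d[2]
def proj(c,P,fish=False):
    p=c["T"][:3,:3].T@(np.asarray(P,float).reshape(-1,3)-c["T"][:3,3]).T
    if fish:
        r=np.hypot(p[0],p[1]);k=np.arctan2(r,p[2])/r
    else:k=1/p[2]
    return np.c_[c["cx"]+c["fx"]*p[0]*k,c["cy"]+c["fy"]*p[1]*k]
def goal(s,pos,yaw):
    """increments (tool units) to TCP pos, tool down with closing axis at world yaw"""
    R0=R.from_rotvec(s["orientation"]);
    y=np.array([np.cos(yaw),np.sin(yaw),0]);z=np.array([0,0,-1.]);x=np.cross(y,z)
    R1=R.from_matrix(np.c_[x,y,z])
    return np.r_[R0.inv().apply(pos-s["tool_pos"])/.2,(R0.inv()*R1).as_rotvec()/np.pi]
E
python3 - <<'E'
from h import *
s=dict(np.load("scene0.npz"));w=dict(np.load("wrist0.npz"))
print("cells",atz(s,265.5,235,.066),atz(s,290,255,.066))
f=lambda x,y,z:atz(w,70+x/4.6,60+y/4.6,z,True)
g=lambda x,y,z:atz(s,200+x/4.4,155+y/4.4,z)
for n,p in dict(Lm=(70,245),Lp=(228,158),Rm=(163,455),Rp=(312,385)).items(): print(n,f(*p,.145))
for p in [(72,150),(222,60),(375,465),(225,530)]: print(f(*p,.126),f(*p,.135))
for p in [(78,75),(180,72),(118,33),(138,115)]: print("scene lips",g(*p,.147))
for p in [(55,205),(178,280),(230,225)]: print("scene base",g(*p,0.006))
E
```

```text
cells [ 0.4732 -0.1057  0.066 ] [ 0.4902 -0.1851  0.066 ]
Lm [0.4515 0.0811 0.145 ]
Lp [0.4875 0.0944 0.145 ]
Rm [0.4689 0.0389 0.145 ]
Rp [0.5022 0.0511 0.145 ]
[0.4414 0.1006 0.126 ] [0.447  0.1001 0.135 ]
[0.4778 0.1151 0.126 ] [0.482 0.114 0.135]
[0.5068 0.0318 0.126 ] [0.51   0.0337 0.135 ]
[0.4714 0.0188 0.126 ] [0.4759 0.0211 0.135 ]
scene lips [0.4483 0.0741 0.147 ]
scene lips [0.4982 0.0435 0.147 ]
scene lips [0.4842 0.0897 0.147 ]
scene lips [0.4614 0.029  0.147 ]
scene base [0.434  0.1021 0.006 ]
scene base [0.4683 0.0088 0.006 ]
scene base [0.518  0.0269 0.006 ]
```

```bash
python3 - <<'E'
from h import *;from plant import *
s=read_state();print(goal(s,np.array([.473,-.106,.30]),-np.deg2rad(70.2)))
E
```

```text
[-0.5303 -0.6334  0.5204 -0.0004  0.0003  0.39  ]
```

Request:
arm_command --pt "-0.3 -0.3 0.2 0 0 0.05" --pt "-0.5303 -0.6334 0.5204 0 0 0.11" --pt "-0.5303 -0.6334 0.5204 0 0 0.17" --pt "-0.5303 -0.6334 0.5204 0 0 0.23" --pt "-0.5303 -0.6334 0.5204 0 0 0.28" --fingers -0.29 --force 30

```text
t: 0.78
tool_pos: [0.4719, -0.1065, 0.2992]
orientation: [-2.958, -1.053, 0.003]
force: [-0.1, 0.1, 0.8]
opening: 0.0599
gripper_force: 0.0
```

Request:
arm_command --pt "0 0 0 0 0 0.055" --pt "0 0 0 0 0 0.11" --pt "0 0 0 0 0 0.11" --pt "0 0 0 0 0 0.11" --pt "0 0 0 0 0 0.11"

```text
t: 1.4
tool_pos: [0.4733, -0.106, 0.3006]
orientation: [-3.094, -0.544, 0.0]
force: [-0.8, 0.4, -0.0]
opening: 0.0597
gripper_force: 0.0
```

```bash
python3 - <<'E'
from h import *;from plant import *
s=read_state();print(s["t"],s["tool_pos"],s["orientation"],s["opening"],s["force"],goal(s,np.array([.473,-.106,.30]),-np.deg2rad(70.2)))
c=read_camera("wrist");np.savez("w1.npz",**c);print(c["T"])
P=s["tool_pos"]
print("grasp axis at z=.066 px",proj(c,[P[0],P[1],.066],True))
print("cells",proj(c,[[.4732,-.1057,.066],[.4902,-.1851,.066]],True))
cv2.imwrite("pics/w1.png",cv2.resize(c["image"][:,:,::-1],(800,600),interpolation=cv2.INTER_CUBIC))
E
```

```text
1.4 [ 0.4733 -0.106   0.3006] [-3.0942 -0.5437  0.0002] 0.059678879784604 [-0.7502  0.367  -0.0392] [-0.0014 -0.0006  0.003  -0.      0.      0.0007]
[[ 0.341  -0.8971 -0.2809  0.5517]
 [-0.94   -0.3254 -0.1021 -0.0765]
 [ 0.0002  0.2989 -0.9543  0.2801]
 [ 0.      0.      0.      1.    ]]
grasp axis at z=.066 px [[253.4277 210.6215]]
cells [[252.9909 210.6032]
 [351.4502 222.4557]]
```

View pics/w1.png

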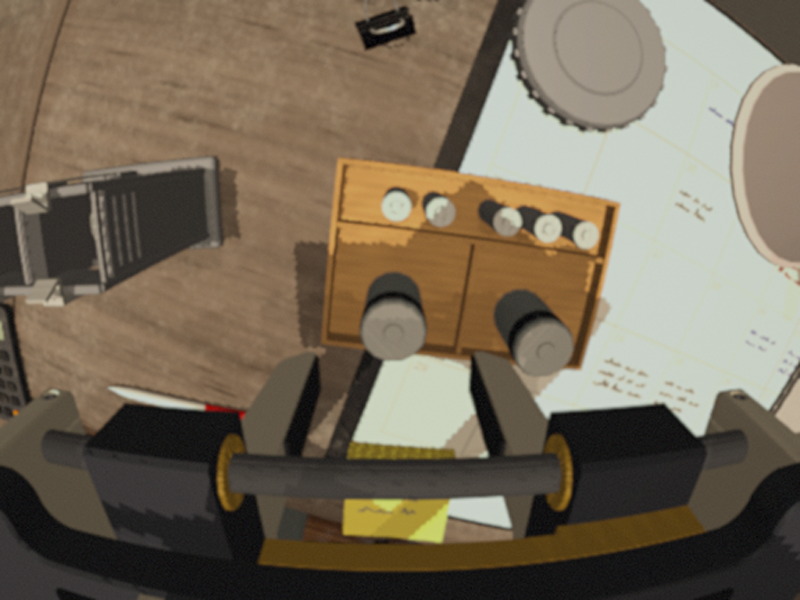

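The wrist view shows cell A's top at (394,329) and cell B's at (541,345), so cell A is within 1 mm of the predicted position. I descend to it and grip near its top.

Request:
arm_command --pt "0 -0.0035 0.15 0 0 0" --pt "0 -0.0035 0.25 0 0 0" --pt "0 -0.0035 0.305 0 0 0" --pt "0 -0.0035 0.305 0 0 0" --pt "0 -0.0035 0.305 0 0 0"

```text
t: 2.08
tool_pos: [0.4735, -0.1055, 0.2406]
orientation: [3.094, 0.54, 0.002]
force: [0.5, 0.0, -0.1]
opening: 0.0599
gripper_force: 0.0
```

Request:
arm_command --pt "0 0 0 0 0 0" --pt "0 0 0 0 0 0" --pt "0 0 0 0 0 0" --pt "0 0 0 0 0 0" --pt "0 0 0 0 0 0" --fingers 1 --force 30

```text
t: 2.7
tool_pos: [0.4732, -0.1054, 0.2399]
orientation: [3.095, 0.54, 0.001]
force: [0.6, -0.0, 2.8]
opening: 0.0334
gripper_force: 30.0
```

```bash
python3 - <<'E'
from h import *;from plant import *
c=dict(np.load("w1.npz"))
print("cells",atz(c,252,210,.066,True),atz(c,346,220.6,.066,True))
s=read_state();print(s)
for b in [(.4695,.0878),(.4856,.045)]: print(goal(s,np.array([*b,.43]),-np.deg2rad(70.2)))
E
```

```text
cells [ 0.4734 -0.1048  0.066 ] [ 0.4902 -0.1798  0.066 ]
{'t': 2.7, 'q': array([-0.325 , -0.0342,  1.9712,  0.    ,  1.204 ,  0.9002]), 'dq': array([-0.0007,  0.0014, -0.    , -0.0005,  0.001 , -0.0004]), 'joint_torque': array([ -0.0768, -41.5262, -43.3543,   0.0337,  -0.1436,  -0.0015]), 'tool_pos': array([ 0.4732, -0.1054,  0.2399]), 'orientation': array([3.0946, 0.5402, 0.0006]), 'force': array([ 0.6448, -0.0101,  2.7858]), 'wrist_torque': array([0.093 , 0.1164, 0.0002]), 'gripper_force': 30.000239610671997, 'opening': 0.033425625230860505}
[ 0.3101 -0.915  -0.9506  0.0001 -0.0001  0.    ]
[ 0.3134 -0.6864 -0.9505  0.0001 -0.0001  0.    ]
```

```bash
python3 - <<'E'
from h import *;from plant import *
s=read_state();print(goal(s,np.array([.41,.041,.42]),-np.deg2rad(70.2)))
E
```

```text
[-0.0491 -0.7956 -0.9007  0.0001 -0.0001  0.    ]
```

Request:
arm_command --pt "0 0 -0.15 0 0 0" --pt "0 0 -0.4 0 0 0" --pt "-0.02 -0.15 -0.65 0 0 0" --pt "-0.04 -0.4 -0.85 0 0 0" --pt "-0.05 -0.65 -0.9 0 0 0"

```text
t: 3.32
tool_pos: [0.4194, 0.0143, 0.4226]
orientation: [3.094, 0.538, 0.007]
force: [0.5, 0.3, -1.4]
opening: 0.0329
gripper_force: 30.0
```

Request:
arm_command --pt "0 -0.14 0 0 0 0" --pt "0 -0.14 0 0 0 0" --pt "0 -0.14 0 0 0 0" --pt "0 -0.14 0 0 0 0" --pt "0 -0.14 0 0 0 0"

```text
t: 3.95
tool_pos: [0.4104, 0.0392, 0.4193]
orientation: [-3.095, -0.538, 0.001]
force: [-0.7, -0.2, -1.9]
opening: 0.0332
gripper_force: 30.0
```

```bash
python3 - <<'E'
from h import *;from plant import *
s=read_state();print(s["t"],s["tool_pos"],s["orientation"],s["opening"],s["force"],s["gripper_force"])
c=read_camera("wrist");np.savez("w2.npz",**c);print(c["T"])
k=proj(c,[[.4695,.0878,.135],[.4856,.045,.135]],True);print(k)
m=k.mean(0);x0,y0=int(m[0]-75),max(0,int(m[1]-56))
C=c["image"][y0:y0+112,x0:x0+150,::-1];print(x0,y0,C.shape)
C=cv2.resize(C,None,fx=5.3,fy=5.3,interpolation=cv2.INTER_CUBIC)
cv2.imwrite("pics/w2.png",C)
E
```

```text
3.95 [0.4104 0.0392 0.4193] [-3.0951 -0.5381  0.0012] 0.033188328241884356 [-0.7072 -0.1662 -1.8974] 29.998739361763
[[ 0.3376 -0.8981 -0.2818  0.4889]
 [-0.9413 -0.3221 -0.1012  0.0685]
 [ 0.0001  0.2994 -0.9541  0.3988]
 [ 0.      0.      0.      1.    ]]
[[224.0255 112.9502]
 [275.9599 112.0964]]
174 56 (112, 150, 3)
```

View pics/w2.png

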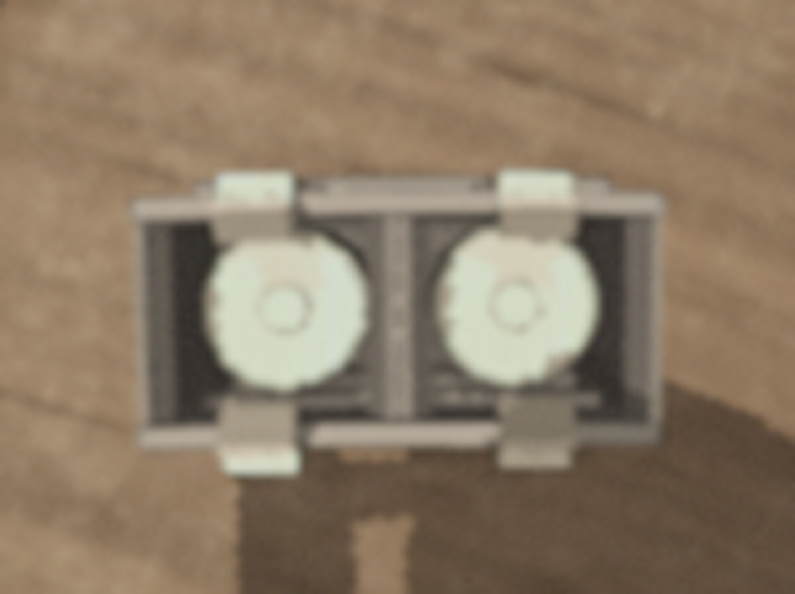

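The near-nadir view shows the left hooks at crop (257,321) and the right hooks at (537,318). The rows run level, so the yaw is right.

```bash
python3 - <<'E'
from h import *;from plant import *
c=dict(np.load("w2.npz"))
L=atz(c,222.1,116.2,.138,True);Rr=atz(c,274.9,115.7,.138,True);d=L-Rr
print(L,Rr,np.hypot(*d[:2]),np.degrees(np.arctan2(-d[1],-d[0])))
for p in [(135,205),(665,195),(660,440),(145,440)]: print(atz(c,174+p[0]/5.3-.4,56+p[1]/5.3-.4,.135,True))
s=read_state();print(goal(s,np.array([L[0],L[1],.398]),-np.deg2rad(70.2)))
E
```

```text
[0.4665 0.0882 0.138 ] [0.4823 0.045  0.138 ] 0.046036977316144444 -69.83461316205172
[0.4783 0.1143 0.135 ]
[0.5094 0.032  0.135 ]
[0.4703 0.0179 0.135 ]
[0.4409 0.1001 0.135 ]
[ 0.3467 -0.1355  0.1068 -0.      0.0002 -0.0004]
```

Request:
arm_command --pt "0.15 -0.06 0.02 0 0 0" --pt "0.347 -0.1355 0.08 0 0 0" --pt "0.347 -0.1355 0.107 0 0 0" --pt "0.347 -0.1355 0.107 0 0 0" --pt "0.347 -0.1355 0.107 0 0 0"

```text
t: 4.62
tool_pos: [0.466, 0.0883, 0.3988]
orientation: [3.095, 0.539, 0.001]
force: [0.9, -0.3, -0.6]
opening: 0.0326
gripper_force: 30.0
```

```bash
python3 - <<'E'
from h import *;from plant import *
s=read_state();print(s["t"],s["tool_pos"],s["force"],s["wrist_torque"],goal(s,np.array([.4666,.0881,.398]),-np.deg2rad(70.1)))
c=read_camera("wrist");np.savez("w3.npz",**c)
x0,y0=170,100
C=cv2.resize(c["image"][y0:y0+150,x0:x0+200,::-1],(800,600),interpolation=cv2.INTER_CUBIC);cv2.imwrite("pics/w3.png",C)
P=s["tool_pos"];print((proj(c,[[P[0],P[1],P[2]-.234],[P[0],P[1],P[2]-.174],[.4666,.0881,.138]],True)-[x0,y0])*4)
E
```

```text
4.625 [0.466  0.0883 0.3988] [ 0.9217 -0.3136 -0.5854] [0.0209 0.0783 0.0433] [ 0.0024  0.0021  0.0039  0.0001 -0.0002 -0.0008]
[[333.1498 444.3072]
 [334.8545 593.7115]
 [334.5749 396.426 ]]
```

View pics/w3.png

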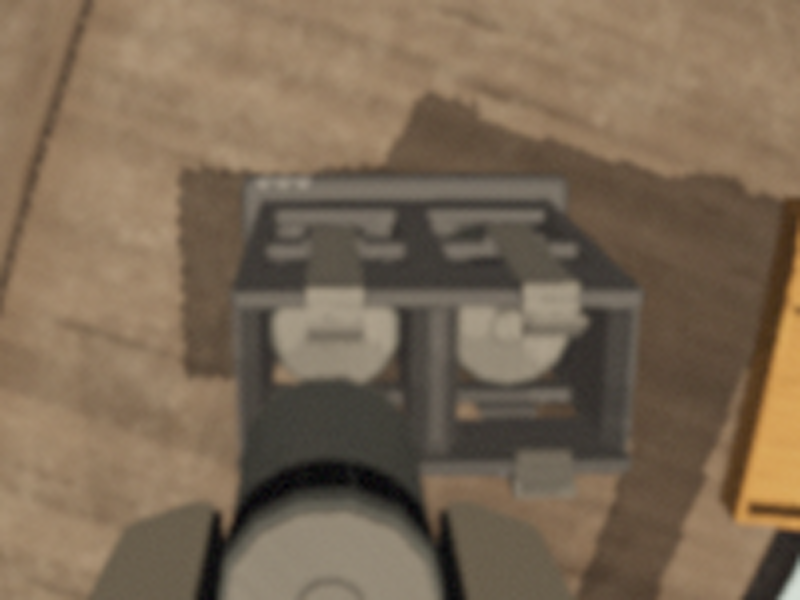

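The wrist view shows the cell at x≈332 and the near lip at x≈335, so they agree to about 0.5 mm. I descend gently.

Request:
arm_command --pt "0 0.0015 0.025 0 0 0" --pt "0 0.0015 0.05 0 0 0" --pt "0 0.0015 0.075 0 0 0" --pt "0 0.0015 0.1 0 0 0" --pt "0 0.0015 0.1 0 0 0"

```text
t: 5.3
tool_pos: [0.4664, 0.0887, 0.3779]
orientation: [-3.095, -0.54, -0.0]
force: [1.4, 0.7, -1.5]
opening: 0.0331
gripper_force: 30.0
```

Request:
arm_command --pt "0 0 0.02 0 0 0" --pt "0 0 0.04 0 0 0" --pt "0 0 0.06 0 0 0" --pt "0 0 0.08 0 0 0" --pt "0 0 0.08 0 0 0"

```text
t: 5.92
tool_pos: [0.4661, 0.0886, 0.3612]
orientation: [-3.095, -0.54, 0.003]
force: [1.8, 0.4, -3.9]
opening: 0.0332
gripper_force: 30.0
```

```bash
python3 - <<'E'
from h import *;from plant import *
s=read_state();print(s["t"],s["tool_pos"],s["orientation"],s["force"],s["wrist_torque"],s["opening"],goal(s,np.array([.4666,.0881,.362]),-np.deg2rad(70.1)))
E
```

```text
5.925 [0.4661 0.0886 0.3612] [-3.0947 -0.54    0.0027] [ 1.8204  0.3751 -3.8748] [ 0.0578 -0.2231 -0.014 ] 0.03322381119012077 [ 0.0017  0.003  -0.0042 -0.0001  0.0005 -0.0006]
```

Request:
arm_command --pt "0 0 0.02 0 0 0" --pt "0 0 0.04 0 0 0" --pt "0 0 0.06 0 0 0" --pt "0 0 0.08 0 0 0" --pt "0 0 0.1 0 0 0"

```text
t: 6.55
tool_pos: [0.4666, 0.0884, 0.3422]
orientation: [3.094, 0.54, 0.001]
force: [2.0, -1.7, 0.5]
opening: 0.0331
gripper_force: 30.0
```

Request:
arm_command --pt "0 0 0.015 0 0 0" --pt "0 0 0.03 0 0 0" --pt "0 0 0.045 0 0 0" --pt "0 0 0.06 0 0 0" --pt "0 0 0.06 0 0 0"

```text
t: 7.18
tool_pos: [0.4665, 0.0885, 0.3298]
orientation: [3.094, 0.54, 0.001]
force: [5.7, -3.4, -2.6]
opening: 0.0331
gripper_force: 30.0
```

```bash
python3 - <<'E'
from h import *;from plant import *
s=read_state();print(s["t"],s["tool_pos"],s["orientation"],s["force"],s["wrist_torque"],s["opening"])
for n in["wrist","side"]:
    c=read_camera(n);cv2.imwrite(f"pics/{n}4.png",c["image"][:,:,::-1]);np.savez(f"{n}4.npz",**c)
E
```

```text
7.175 [0.4665 0.0885 0.3298] [3.0945 0.5399 0.0005] [ 5.7278 -3.3844 -2.6489] [-0.7927 -0.9877  0.0064] 0.033076536595248285
```

Request:
arm_command --pt "0 0 0 0 0 0" --pt "0 0 0 0 0 0" --pt "0 0 0 0 0 0" --pt "0 0 -0.1 0 0 0" --pt "0 0 -0.2 0 0 0" --fingers -0.1

```text
t: 7.9
tool_pos: [0.4661, 0.0887, 0.3703]
orientation: [-3.094, -0.54, 0.002]
force: [0.2, 0.6, -0.6]
opening: 0.0508
gripper_force: 0.0
```

Request:
arm_command --pt "0 0 0 0 0 0" --pt "0 0 0 0 0 0" --pt "0 0 0 0 0 0" --pt "0 0 0 0 0 0" --pt "0 0 0 0 0 0" --fingers 1

```text
t: 8.52
tool_pos: [0.4663, 0.0886, 0.3699]
orientation: [-3.095, -0.54, 0.001]
force: [-0.1, 0.4, 0.3]
opening: 0.0052
gripper_force: 0.0
```

```bash
python3 - <<'E'
from h import *;from plant import *
s=read_state();print(s["t"],s["tool_pos"],s["orientation"],s["force"],s["opening"])
c=read_camera("wrist");np.savez("w5.npz",**c)
x0,y0=170,100
C=cv2.resize(c["image"][y0:y0+150,x0:x0+200,::-1],(400,300),interpolation=cv2.INTER_CUBIC)
d=read_camera("side");np.savez("s5.npz",**d);k=proj(d,[.4745,.066,.13])[0].astype(int);print(k)
D=cv2.resize(d["image"][k[1]-38:k[1]+37,k[0]-50:k[0]+50,::-1],(800,600),interpolation=cv2.INTER_CUBIC)
cv2.imwrite("pics/w5.png",np.hstack([C,D[150:450,200:600]]))
E
```

```text
8.525 [0.4663 0.0886 0.3699] [-3.0948 -0.5402  0.001 ] [-0.1302  0.3875  0.3418] 0.005242184964957963
[234 179]
```

View pics/w5.png

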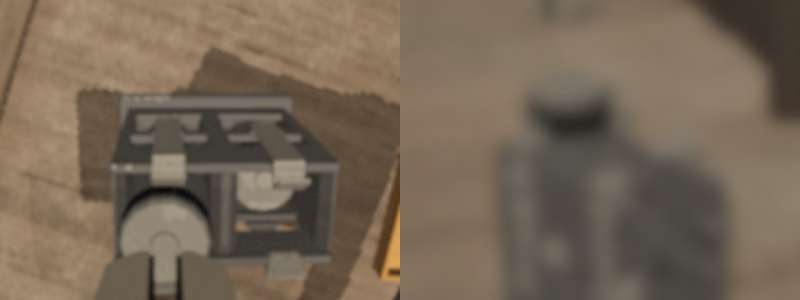

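The left picture shows cell A upright in the left bay. The side view has it protruding by about 15 mm. Now I push with closed fingers.

Request:
arm_command --pt "0 0 0.03 0 0 0" --pt "0 0 0.06 0 0 0" --pt "0 0 0.09 0 0 0" --pt "0 0 0.115 0 0 0" --pt "0 0 0.13 0 0 0"

```text
t: 9.25
tool_pos: [0.4663, 0.0886, 0.3438]
orientation: [-3.095, -0.54, 0.001]
force: [0.2, -0.5, 0.6]
opening: 0.0004
gripper_force: 0.0
```

Request:
arm_command --pt "0 0 0.01 0 0 0" --pt "0 0 0.02 0 0 0" --pt "0 0 0.03 0 0 0" --pt "0 0 0.04 0 0 0" --pt "0 0 0.045 0 0 0"

```text
t: 9.88
tool_pos: [0.4664, 0.0886, 0.3352]
orientation: [-3.095, -0.54, -0.0]
force: [0.2, -0.0, 0.3]
opening: 0.0002
gripper_force: 0.1
```

Request:
arm_command --pt "0 0 0.005 0 0 0" --pt "0 0 0.01 0 0 0" --pt "0 0 0.015 0 0 0" --pt "0 0 0.015 0 0 0" --pt "0 0 0.015 0 0 0"

```text
t: 10.5
tool_pos: [0.4665, 0.0886, 0.3325]
orientation: [3.095, 0.54, 0.001]
force: [-0.5, 0.1, 3.5]
opening: 0.0007
gripper_force: 1.8
```

Request:
arm_command --pt "0 0 0.005 0 0 0" --pt "0 0 0.01 0 0 0" --pt "0 0 0.015 0 0 0" --pt "0 0 0.015 0 0 0" --pt "0 0 0.015 0 0 0"

```text
t: 11.12
tool_pos: [0.4664, 0.0886, 0.3293]
orientation: [3.095, 0.54, 0.0]
force: [0.1, -1.5, 3.5]
opening: 0.0005
gripper_force: 2.0
```

Request:
arm_command --pt "0 0 0.0025 0 0 0" --pt "0 0 0.005 0 0 0" --pt "0 0 0.0075 0 0 0" --pt "0 0 0.0075 0 0 0" --pt "0 0 0.0075 0 0 0"

```text
t: 11.75
tool_pos: [0.4663, 0.0886, 0.3276]
orientation: [-3.095, -0.54, 0.0]
force: [0.9, -0.6, 2.7]
opening: 0.0006
gripper_force: 1.6
```

Request:
arm_command --pt "0 0 0.0025 0 0 0" --pt "0 0 0.005 0 0 0" --pt "0 0 0.005 0 0 0" --pt "0 0 0.005 0 0 0" --pt "0 0 0.005 0 0 0"

```text
t: 12.38
tool_pos: [0.4665, 0.0886, 0.327]
orientation: [3.095, 0.54, 0.001]
force: [-0.4, -0.5, 5.4]
opening: 0.0004
gripper_force: 2.8
```

Request:
arm_command --pt "0 0 0.0025 0 0 0" --pt "0 0 0.005 0 0 0" --pt "0 0 0.005 0 0 0" --pt "0 0 0.005 0 0 0" --pt "0 0 0.005 0 0 0"

```text
t: 13.0
tool_pos: [0.4665, 0.0886, 0.3262]
orientation: [3.095, 0.54, 0.001]
force: [-0.4, -1.2, 5.9]
opening: 0.0006
gripper_force: 3.0
```

Request:
arm_command --pt "0 0 0.0025 0 0 0" --pt "0 0 0.005 0 0 0" --pt "0 0 0.005 0 0 0" --pt "0 0 0.005 0 0 0" --pt "0 0 0.005 0 0 0"

```text
t: 13.62
tool_pos: [0.4665, 0.0886, 0.325]
orientation: [3.095, 0.54, 0.001]
force: [0.4, -1.1, 5.3]
opening: 0.0005
gripper_force: 2.8
```

Request:
arm_command --pt "0 0 0.0025 0 0 0" --pt "0 0 0.005 0 0 0" --pt "0 0 0.0075 0 0 0" --pt "0 0 0.0075 0 0 0" --pt "0 0 0.0075 0 0 0"

```text
t: 14.25
tool_pos: [0.4666, 0.0886, 0.3239]
orientation: [3.095, 0.54, 0.002]
force: [-0.0, -0.7, 8.2]
opening: 0.0001
gripper_force: 3.7
```

Request:
arm_command --pt "0 0 0.0025 0 0 0" --pt "0 0 0.005 0 0 0" --pt "0 0 0.005 0 0 0" --pt "0 0 0.005 0 0 0" --pt "0 0 0.005 0 0 0"

```text
t: 14.88
tool_pos: [0.467, 0.0887, 0.3237]
orientation: [3.095, 0.54, 0.004]
force: [0.3, -0.1, 11.3]
opening: 0.0006
gripper_force: 5.8
```

Request:
arm_command --pt "0 0 0.0025 0 0 0" --pt "0 0 0.0025 0 0 0" --pt "0 0 0.0025 0 0 0" --pt "0 0 0.0025 0 0 0" --pt "0 0 0.0025 0 0 0"

```text
t: 15.5
tool_pos: [0.4671, 0.0887, 0.3236]
orientation: [3.095, 0.54, 0.005]
force: [-1.4, -0.0, 15.0]
opening: 0.0003
gripper_force: 7.3
```

Force climbs steeply at TCP z 0.3236, so the spring has bottomed. I lift 3 mm: if the lips hold the cell, the force should vanish.

Request:
arm_command --pt "0 0 -0.005 0 0 0" --pt "0 0 -0.01 0 0 0" --pt "0 0 -0.018 0 0 0" --pt "0 0 -0.018 0 0 0" --pt "0 0 -0.018 0 0 0"

```text
t: 16.12
tool_pos: [0.4664, 0.0886, 0.3254]
orientation: [3.095, 0.54, 0.0]
force: [0.5, -0.3, 5.6]
opening: 0.0001
gripper_force: 2.6
```

Request:
arm_command --pt "0 0 -0.005 0 0 0" --pt "0 0 -0.0075 0 0 0" --pt "0 0 -0.0075 0 0 0" --pt "0 0 -0.0075 0 0 0" --pt "0 0 -0.0075 0 0 0"

```text
t: 16.75
tool_pos: [0.4663, 0.0886, 0.3267]
orientation: [-3.095, -0.54, 0.0]
force: [-0.2, -0.7, -0.8]
opening: 0.0001
gripper_force: 0.0
```

Force is zero 3 mm above the bottom, so cell A is held. Now cell B.

```bash
python3 - <<'E'
from h import *;from plant import *
s=read_state();print(goal(s,np.array([.4902,-.1798,.29]),-np.deg2rad(70.1)),s["tool_pos"])
E
```

```text
[-0.3422  1.3032  0.1835 -0.      0.0001 -0.0006] [0.4663 0.0886 0.3267]
```

Request:
arm_command --pt "0 0 -0.2 0 0 0" --pt "-0.05 0.1 -0.22 0 0 0" --pt "-0.1 0.4 -0.22 0 0 0" --pt "-0.2 0.7 -0.15 0 0 0" --pt "-0.3422 1.0 -0.1 0 0 0"

```text
t: 17.38
tool_pos: [0.4702, -0.1177, 0.3476]
orientation: [3.094, 0.541, 0.001]
force: [0.1, -0.2, 1.1]
opening: 0.0002
gripper_force: 0.0
```

Request:
arm_command --pt "0 0.2 0.1 0 0 0" --pt "0 0.303 0.2 0 0 0" --pt "0 0.303 0.28 0 0 0" --pt "0 0.303 0.28 0 0 0" --pt "0 0.303 0.28 0 0 0" --fingers -0.29

```text
t: 18.0
tool_pos: [0.491, -0.1721, 0.2925]
orientation: [3.094, 0.542, 0.001]
force: [-0.2, -0.8, 0.3]
opening: 0.0459
gripper_force: 0.0
```

```bash
python3 - <<'E'
from h import *;from plant import *
s=read_state();print(s["t"],s["tool_pos"],s["opening"])
c=read_camera("wrist");np.savez("w6.npz",**c)
P=proj(c,[.4902,-.1798,.066],True)[0];print(P,goal(s,np.array([.4902,-.1798,.2395]),-np.deg2rad(70.1)))
x0,y0=int(P[0])-40,int(P[1])-30
g=cv2.resize(c["image"][y0:y0+60,x0:x0+80,::-1],None,fx=5,fy=5,interpolation=cv2.INTER_CUBIC)
cv2.imwrite("pics/w6.png",g)
h=cv2.HoughCircles(cv2.GaussianBlur(cv2.cvtColor(g,6),(0,0),4),cv2.HOUGH_GRADIENT,1,20,param1=60,param2=15,minRadius=80,maxRadius=150)
if h is not None:
  for a in h[0][:3]:
    u,v=x0+a[0]/5-.4,y0+a[1]/5-.4;print(u,v,a[2]/5,atz(c,u,v,.066,True))
E
```

```text
18.0 [ 0.491  -0.1721  0.2925] 0.04589752064870063
[262.5967 218.8805] [-0.0172  0.0347  0.2652  0.0001 -0.0002 -0.0002]
```

Request:
arm_command --pt "-0.0172 0.0347 0.03 0 0 0" --pt "-0.0172 0.0347 0.03 0 0 0" --pt "-0.0172 0.0347 0.03 0 0 0" --pt "-0.0172 0.0347 0.03 0 0 0" --pt "-0.0172 0.0347 0.03 0 0 0"

```text
t: 18.68
tool_pos: [0.4901, -0.1806, 0.286]
orientation: [3.095, 0.54, 0.0]
force: [0.4, 0.7, 1.1]
opening: 0.06
gripper_force: 0.0
```

```bash
python3 - <<'E'
from h import *;from plant import *
s=read_state();print(s["t"],s["tool_pos"],s["opening"])
c=read_camera("wrist");np.savez("w7.npz",**c)
P=proj(c,[.4902,-.1798,.066],True)[0];print(P,goal(s,np.array([.4902,-.1798,.2395]),-np.deg2rad(70.1)))
x0,y0=int(P[0])-40,int(P[1])-30
g=cv2.resize(c["image"][y0:y0+60,x0:x0+80,::-1],None,fx=10,fy=10,interpolation=cv2.INTER_CUBIC)
q=lambda p:tuple(((p-[x0,y0]+.5)*10).astype(int))
cv2.drawMarker(g,q(P),(0,0,255),0,30)
E=np.array([[.4902+.017*np.cos(a),-.1798+.017*np.sin(a),.066] for a in np.linspace(0,6.28,60)])
for p in proj(c,E,True): cv2.circle(g,q(p),2,(0,0,255),-1)
cv2.imwrite("pics/w7.png",g)
E
```

```text
18.675 [ 0.4901 -0.1806  0.286 ] 0.05999013637931666
[252.436  217.4333] [ 0.002  -0.0037  0.2325  0.     -0.0001 -0.0005]
```

View pics/w7.png

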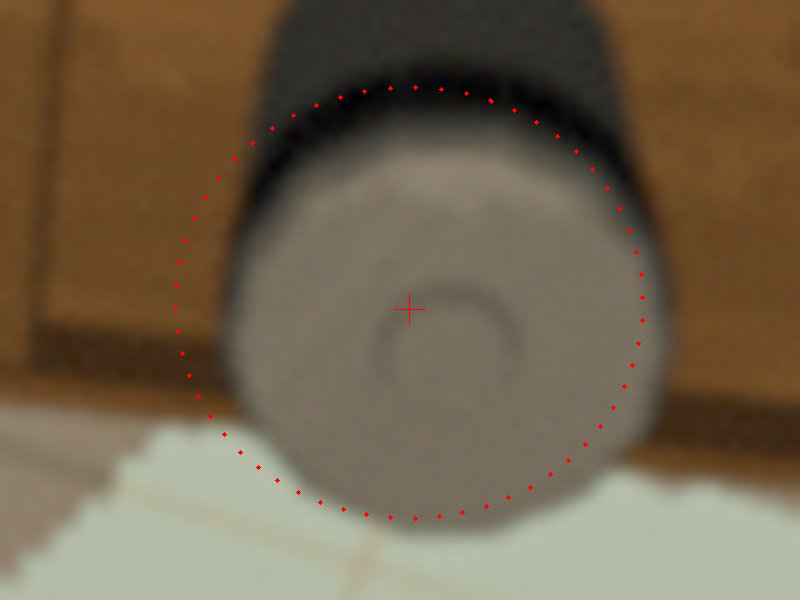

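The overlay shows cell B's centre at (449,326) against the predicted (409,304). The correction is +2.5 mm along tool y and −1.4 mm along tool x. Then I descend and grip.

Request:
arm_command --pt "-0.007 0.0125 0.08 0 0 0" --pt "-0.007 0.0125 0.18 0 0 0" --pt "-0.007 0.0125 0.2325 0 0 0" --pt "-0.007 0.0125 0.2325 0 0 0" --pt "-0.007 0.0125 0.2325 0 0 0"

```text
t: 19.35
tool_pos: [0.4898, -0.1836, 0.2398]
orientation: [3.094, 0.54, 0.001]
force: [0.2, 0.4, 1.4]
opening: 0.0601
gripper_force: 0.0
```

Request:
arm_command --pt "0 0 0 0 0 0" --pt "0 0 0 0 0 0" --pt "0 0 0 0 0 0" --pt "0 0 0 0 0 0" --pt "0 0 0 0 0 0" --fingers 1 --force 30

```text
t: 19.98
tool_pos: [0.4897, -0.1836, 0.2397]
orientation: [3.095, 0.54, 0.001]
force: [-0.2, -0.8, 0.8]
opening: 0.0332
gripper_force: 30.0
```

Request:
arm_command --pt "0 0 -0.15 0 0 0" --pt "0 0 -0.4 0 0 0" --pt "0 -0.1 -0.65 0 0 0" --pt "0.1 -0.3 -0.82 0 0 0" --pt "0.2 -0.55 -0.82 0 0 0"

```text
t: 20.6
tool_pos: [0.4906, -0.066, 0.4072]
orientation: [3.093, 0.537, 0.009]
force: [0.3, 0.6, -2.3]
opening: 0.0332
gripper_force: 30.0
```

```bash
python3 - <<'E'
from h import *;from plant import *
s=read_state();print(s["t"],s["tool_pos"],s["opening"],s["gripper_force"],goal(s,np.array([.4824,.0449,.402]),-np.deg2rad(70.1)))
E
```

```text
20.6 [ 0.4906 -0.066   0.4072] 0.033170539818582645 29.994552433490753 [ 0.1479 -0.536   0.0249  0.0011 -0.0017 -0.0012]
```

Request:
arm_command --pt "0.05 -0.2 0 0 0 0" --pt "0.12 -0.4 0 0 0 0" --pt "0.145 -0.5 0 0 0 0" --pt "0.145 -0.5 0 0 0 0" --pt "0.145 -0.5 0 0 0 0"

```text
t: 21.22
tool_pos: [0.4833, 0.037, 0.4032]
orientation: [3.094, 0.54, -0.001]
force: [0.8, 0.0, -2.4]
opening: 0.0334
gripper_force: 30.0
```

```bash
python3 - <<'E'
from h import *;from plant import *
s=read_state();print(s["t"],s["tool_pos"],s["force"],goal(s,np.array([.4826,.0449,.398]),-np.deg2rad(70.1)))
E
```

```text
21.225 [0.4833 0.037  0.4032] [ 0.7779  0.0103 -2.3811] [ 0.01   -0.0383  0.0257  0.0001  0.0002 -0.0005]
```

Request:
arm_command --pt "0.01 -0.038 0.025 0 0 0" --pt "0.01 -0.038 0.025 0 0 0" --pt "0.01 -0.038 0.025 0 0 0" --pt "0.01 -0.038 0.025 0 0 0" --pt "0.01 -0.038 0.025 0 0 0"

```text
t: 21.85
tool_pos: [0.4827, 0.0452, 0.3985]
orientation: [3.095, 0.54, 0.0]
force: [-0.2, -0.1, -0.3]
opening: 0.0331
gripper_force: 30.0
```

```bash
python3 - <<'E'
from h import *;from plant import *
s=read_state();print(s["t"],s["tool_pos"],s["force"],goal(s,np.array([.4826,.0449,.398]),-np.deg2rad(70.1)))
E
```

```text
21.85 [0.4827 0.0452 0.3985] [-0.1937 -0.0649 -0.3318] [-0.0009  0.0011  0.0026  0.     -0.0001 -0.0006]
```

Request:
arm_command --pt "0 0.001 0.025 0 0 0" --pt "0 0.001 0.05 0 0 0" --pt "0 0.001 0.075 0 0 0" --pt "0 0.001 0.1 0 0 0" --pt "0 0.001 0.1 0 0 0"

```text
t: 22.48
tool_pos: [0.4825, 0.0451, 0.3777]
orientation: [-3.095, -0.54, 0.002]
force: [-0.1, -0.1, -1.6]
opening: 0.0331
gripper_force: 30.0
```

Request:
arm_command --pt "0 0 0.02 0 0 0" --pt "0 0 0.04 0 0 0" --pt "0 0 0.06 0 0 0" --pt "0 0 0.08 0 0 0" --pt "0 0 0.08 0 0 0"

```text
t: 23.1
tool_pos: [0.4826, 0.045, 0.3618]
orientation: [3.095, 0.54, -0.001]
force: [1.0, -1.1, -2.2]
opening: 0.0332
gripper_force: 30.0
```

Request:
arm_command --pt "0 0 0.02 0 0 0" --pt "0 0 0.04 0 0 0" --pt "0 0 0.06 0 0 0" --pt "0 0 0.08 0 0 0" --pt "0 0 0.1 0 0 0"

```text
t: 23.72
tool_pos: [0.4827, 0.0451, 0.3421]
orientation: [-3.095, -0.54, 0.0]
force: [0.7, 0.4, 0.6]
opening: 0.0335
gripper_force: 30.0
```

Request:
arm_command --pt "0 0 0.015 0 0 0" --pt "0 0 0.03 0 0 0" --pt "0 0 0.045 0 0 0" --pt "0 0 0.06 0 0 0" --pt "0 0 0.06 0 0 0"

```text
t: 24.35
tool_pos: [0.4825, 0.0451, 0.3298]
orientation: [-3.095, -0.54, 0.001]
force: [2.4, -1.1, -3.2]
opening: 0.0326
gripper_force: 30.0
```

Inserted with low lateral forces, so I release, rise, close the fingers and come down again.

Request:
arm_command --pt "0 0 0 0 0 0" --pt "0 0 0 0 0 0" --pt "0 0 0 0 0 0" --pt "0 0 -0.1 0 0 0" --pt "0 0 -0.2 0 0 0" --fingers -0.1

```text
t: 24.98
tool_pos: [0.4826, 0.0451, 0.3707]
orientation: [-3.095, -0.54, 0.001]
force: [-0.3, 0.1, 0.2]
opening: 0.0511
gripper_force: 0.0
```

Request:
arm_command --pt "0 0 0 0 0 0" --pt "0 0 0 0 0 0" --pt "0 0 0 0 0 0" --pt "0 0 0 0 0 0" --pt "0 0 0 0 0 0" --fingers 1

```text
t: 25.6
tool_pos: [0.4826, 0.0451, 0.37]
orientation: [-3.095, -0.54, 0.001]
force: [-0.4, -0.2, -0.4]
opening: 0.0058
gripper_force: 0.0
```

Request:
arm_command --pt "0 0 0.03 0 0 0" --pt "0 0 0.06 0 0 0" --pt "0 0 0.09 0 0 0" --pt "0 0 0.115 0 0 0" --pt "0 0 0.13 0 0 0"

```text
t: 26.22
tool_pos: [0.4826, 0.0451, 0.3439]
orientation: [-3.095, -0.54, 0.001]
force: [-0.1, -0.6, 0.4]
opening: 0.0005
gripper_force: 0.3
```

Request:
arm_command --pt "0 0 0.01 0 0 0" --pt "0 0 0.02 0 0 0" --pt "0 0 0.03 0 0 0" --pt "0 0 0.04 0 0 0" --pt "0 0 0.045 0 0 0"

```text
t: 26.85
tool_pos: [0.4827, 0.0451, 0.3353]
orientation: [-3.095, -0.54, 0.0]
force: [-0.5, -0.0, 1.2]
opening: 0.0003
gripper_force: 0.4
```

Request:
arm_command --pt "0 0 0.005 0 0 0" --pt "0 0 0.01 0 0 0" --pt "0 0 0.015 0 0 0" --pt "0 0 0.015 0 0 0" --pt "0 0 0.015 0 0 0"

```text
t: 27.48
tool_pos: [0.4827, 0.0451, 0.3323]
orientation: [-3.095, -0.54, 0.0]
force: [-0.6, -0.6, -0.1]
opening: 0.0005
gripper_force: 0.0
```

Request:
arm_command --pt "0 0 0.005 0 0 0" --pt "0 0 0.01 0 0 0" --pt "0 0 0.01 0 0 0" --pt "0 0 0.01 0 0 0" --pt "0 0 0.01 0 0 0"

```text
t: 28.1
tool_pos: [0.4827, 0.0451, 0.3304]
orientation: [-3.095, -0.54, 0.0]
force: [-0.4, 0.2, 0.0]
opening: 0.0004
gripper_force: 0.0
```

Request:
arm_command --pt "0 0 0.005 0 0 0" --pt "0 0 0.01 0 0 0" --pt "0 0 0.01 0 0 0" --pt "0 0 0.01 0 0 0" --pt "0 0 0.01 0 0 0"

```text
t: 28.72
tool_pos: [0.4828, 0.0451, 0.3286]
orientation: [3.095, 0.54, 0.001]
force: [0.3, -0.3, 4.6]
opening: 0.0006
gripper_force: 2.3
```

Request:
arm_command --pt "0 0 0.0025 0 0 0" --pt "0 0 0.005 0 0 0" --pt "0 0 0.005 0 0 0" --pt "0 0 0.005 0 0 0" --pt "0 0 0.005 0 0 0"

```text
t: 29.35
tool_pos: [0.4827, 0.0451, 0.3274]
orientation: [-3.095, -0.54, -0.0]
force: [0.3, -0.6, 3.8]
opening: 0.0005
gripper_force: 2.3
```

Request:
arm_command --pt "0 0 0.0025 0 0 0" --pt "0 0 0.005 0 0 0" --pt "0 0 0.005 0 0 0" --pt "0 0 0.005 0 0 0" --pt "0 0 0.005 0 0 0"

```text
t: 29.98
tool_pos: [0.4827, 0.0451, 0.3265]
orientation: [3.095, 0.54, 0.0]
force: [0.2, 0.0, 4.7]
opening: 0.0006
gripper_force: 2.5
```

Request:
arm_command --pt "0 0 0.0025 0 0 0" --pt "0 0 0.005 0 0 0" --pt "0 0 0.0075 0 0 0" --pt "0 0 0.0075 0 0 0" --pt "0 0 0.0075 0 0 0"

```text
t: 30.6
tool_pos: [0.4828, 0.0451, 0.325]
orientation: [3.095, 0.54, 0.0]
force: [0.8, -0.9, 5.3]
opening: 0.0007
gripper_force: 2.7
```

Request:
arm_command --pt "0 0 0.0025 0 0 0" --pt "0 0 0.005 0 0 0" --pt "0 0 0.0075 0 0 0" --pt "0 0 0.0075 0 0 0" --pt "0 0 0.0075 0 0 0"

```text
t: 31.22
tool_pos: [0.4828, 0.0451, 0.3236]
orientation: [3.095, 0.54, 0.001]
force: [-0.5, -0.3, 6.1]
opening: 0.0002
gripper_force: 3.0
```

Request:
arm_command --pt "0 0 0.0025 0 0 0" --pt "0 0 0.005 0 0 0" --pt "0 0 0.005 0 0 0" --pt "0 0 0.005 0 0 0" --pt "0 0 0.005 0 0 0"

```text
t: 31.85
tool_pos: [0.4829, 0.0452, 0.3225]
orientation: [-3.095, -0.54, -0.001]
force: [2.2, 0.6, 4.0]
opening: 0.0003
gripper_force: 2.0
```

Request:
arm_command --pt "0 0 0.0025 0 0 0" --pt "0 0 0.004 0 0 0" --pt "0 0 0.004 0 0 0" --pt "0 0 0.004 0 0 0" --pt "0 0 0.004 0 0 0"

```text
t: 32.48
tool_pos: [0.4826, 0.045, 0.3217]
orientation: [3.095, 0.54, -0.001]
force: [0.3, 0.2, 6.1]
opening: 0.0003
gripper_force: 3.0
```

Request:
arm_command --pt "0 0 0.002 0 0 0" --pt "0 0 0.003 0 0 0" --pt "0 0 0.003 0 0 0" --pt "0 0 0.003 0 0 0" --pt "0 0 0.003 0 0 0"

```text
t: 33.1
tool_pos: [0.4826, 0.0451, 0.3211]
orientation: [3.095, 0.54, -0.001]
force: [-0.3, -0.7, 6.2]
opening: 0.0007
gripper_force: 3.2
```

Request:
arm_command --pt "0 0 0.002 0 0 0" --pt "0 0 0.003 0 0 0" --pt "0 0 0.003 0 0 0" --pt "0 0 0.003 0 0 0" --pt "0 0 0.003 0 0 0"

```text
t: 33.72
tool_pos: [0.4826, 0.0451, 0.3206]
orientation: [3.095, 0.54, -0.0]
force: [0.5, -0.3, 6.5]
opening: 0.0006
gripper_force: 3.3
```

Request:
arm_command --pt "0 0 0.002 0 0 0" --pt "0 0 0.002 0 0 0" --pt "0 0 0.002 0 0 0" --pt "0 0 0.002 0 0 0" --pt "0 0 0.002 0 0 0"

```text
t: 34.35
tool_pos: [0.4827, 0.0451, 0.3204]
orientation: [3.095, 0.54, 0.0]
force: [-0.7, -0.1, 8.8]
opening: 0.0007
gripper_force: 3.9
```

Request:
arm_command --pt "0 0 0.002 0 0 0" --pt "0 0 0.002 0 0 0" --pt "0 0 0.002 0 0 0" --pt "0 0 0.002 0 0 0" --pt "0 0 0.002 0 0 0"

```text
t: 34.98
tool_pos: [0.4829, 0.0451, 0.3204]
orientation: [3.095, 0.54, 0.001]
force: [-0.5, -0.9, 9.6]
opening: 0.0008
gripper_force: 4.8
```

Request:
arm_command --pt "0 0 0.001 0 0 0" --pt "0 0 0.001 0 0 0" --pt "0 0 0.001 0 0 0" --pt "0 0 0.001 0 0 0" --pt "0 0 0.001 0 0 0"

```text
t: 35.6
tool_pos: [0.4829, 0.0451, 0.3203]
orientation: [3.094, 0.54, 0.001]
force: [-0.7, -0.4, 10.5]
opening: 0.0
gripper_force: 5.4
```

It has bottomed at 0.3203. I lift to check that it is held.

Request:
arm_command --pt "0 0 -0.005 0 0 0" --pt "0 0 -0.01 0 0 0" --pt "0 0 -0.0175 0 0 0" --pt "0 0 -0.0175 0 0 0" --pt "0 0 -0.0175 0 0 0"

```text
t: 36.22
tool_pos: [0.4824, 0.0451, 0.3223]
orientation: [-3.095, -0.54, 0.002]
force: [-0.5, -0.3, 1.3]
opening: 0.0005
gripper_force: 0.6
```

Request:
arm_command --pt "0 0 -0.005 0 0 0" --pt "0 0 -0.0075 0 0 0" --pt "0 0 -0.0075 0 0 0" --pt "0 0 -0.0075 0 0 0" --pt "0 0 -0.0075 0 0 0"

```text
t: 36.85
tool_pos: [0.4827, 0.0451, 0.3244]
orientation: [3.095, 0.54, 0.0]
force: [0.9, 0.2, -0.6]
opening: 0.0004
gripper_force: 0.0
```

Cell B is held too. I back off and check the hooks of both bays numerically, from the same near-nadir pose as before.

Request:
arm_command --pt "0 0 -0.1 0 0 0" --pt "-0.1 -0.05 -0.3 0 0 0" --pt "-0.25 -0.06 -0.45 0 0 0" --pt "-0.345 -0.1 -0.475 0 0 0" --pt "-0.345 -0.1 -0.475 0 0 0"

```text
t: 37.48
tool_pos: [0.4106, 0.0406, 0.4204]
orientation: [3.094, 0.54, 0.004]
force: [0.1, 0.0, -0.5]
opening: 0.0001
gripper_force: 0.0
```

```bash
cat > prof.py <<'E'
from h import *
def prof(c,C,z):
    ex=np.array([.94,.341,0]);ey=np.array([-.341,.94,0]);xs=np.arange(-.03,.0301,.001)
    g=cv2.GaussianBlur(cv2.cvtColor(np.ascontiguousarray(c["image"]),cv2.COLOR_RGB2GRAY),(0,0),.5).astype(np.float32)
    out=[]
    for ys in (np.arange(-.003,.0031,.001),np.r_[-.011,-.0105,-.01,.01,.0105,.011]):
        P=np.array([[*(np.r_[C,0]+x*ex+y*ey)[:2],z] for y in ys for x in xs])
        q=proj(c,P,True).astype(np.float32)
        out.append(cv2.remap(g,q[:,:1],q[:,1:],1).reshape(len(ys),-1).mean(0).astype(int))
    return out
E
python3 - <<'E'
from prof import *;from plant import *
s=read_state();print(s["t"],s["tool_pos"],s["force"])
c=read_camera("wrist");np.savez("w8.npz",**c);o=dict(np.load("w2.npz"))
np.set_printoptions(linewidth=250)
for n,C,z in (("L",(.4666,.0882),.138),("R",(.4824,.045),.134)):
    a=prof(o,C,z);b=prof(c,C,z);print(n,"empty centre\n",a[0],"\nnow centre\n",b[0],"\nnow beside lips\n",b[1])
E
```

```text
37.475 [0.4106 0.0406 0.4204] [ 0.1475  0.0433 -0.4745]
L empty centre
 [ 89  90  89  96 137 189 209 205 192 176 161 155 156 156 155 150 132 112 111 139 174 197 208 212 213 213 213 212 211 210 211 212 211 211 209 208 208 210 210 210 209 206 196 176 156 147 146 147 159 182 197 206 212 212 194 157 132 128 130 132 134] 
now centre
 [ 89  90  89  96 129 177 203 206 195 178 160 155 155 155 155 161 179 202 213 214 214 213 213 212 208 204 204 206 208 209 209 209 208 204 203 207 212 214 214 214 214 213 205 181 156 146 145 146 160 184 197 205 211 210 191 156 132 128 129 131 134] 
now beside lips
 [106 105 104 104 104 105 106 107 115 138 160 165 144  99  67  72 101 134 161 180 194 204 210 213 214 214 214 214 214 213 213 214 214 214 214 214 213 212 207 198 186 168 139 103  74  61  67  96 138 164 164 150 138 134 130 131 134 134 133 131 131]
R empty centre
 [ 83  84  83  84 104 138 151 146 137 127 118 116 116 117 117 117 110  95  95 124 160 184 197 203 209 213 213 210 207 208 209 208 210 211 210 204 201 204 206 207 206 205 194 172 153 146 145 146 157 180 198 206 211 209 188 152 131 128 129 131 132] 
now centre
 [ 83  84  84  86  99 126 144 146 139 129 119 116 116 116 116 121 133 149 160 168 177 186 199 208 209 204 203 208 211 212 212 213 211 208 202 201 208 213 214 214 214 213 205 182 157 147 146 146 157 180 197 206 211 208 189 154 130 127 128 130 132] 
now beside lips
 [ 85  84  82  81  80  80  79  80  95 121 138 137 114  79  63  73  93 115 141 170 194 206 211 213 213 213 213 213 213 213 213 213 214 214 213 213 214 214 212 208 201 188 166 134  99  73  70  93 135 161 165 156 149 143 133 129 130 130 128 127 127]
```

Both pairs of hooks sit where they did when closed and empty, now with a cell under each. I hand the job in.

```bash
python3 -c "
from plant import *
print(close_job())"
```

```text
the job is handed in; nothing more can be done
None
```

I loaded both D cells and handed the job in: cell_a is in the left bay and cell_b in the right, nub up, with both pairs of lips closed over them by the force and camera checks; no verdict came back.

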